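# Gauge the mount's bore and fit the matching spacer

## Task

Take the depth rod and lower it into the blind bore of the steel dial mount until its foot touches bottom, to find out how deep the bore is, then stand the rod upright on the shelf again, clear of the mount. Then put the aluminium spacer whose body is as long as the bore is deep into the bore, stem up and standing on the bottom, so that its shoulder comes flush with the mount's top face; leave the other spacer standing where it is.

Things in the scene. Friction and masses are not known exactly. Their poses are not given: they have to be found in the camera images.
- mount: Fixed square steel block, 100 x 100 mm and 66 mm high, with two low bolted feet on its x sides (out to 64 mm from the centre, 17 mm high with their bolts) and a round upright blind bore of 51 mm diameter in the middle of its flat top. The bore is either 26 mm or 50 mm deep, which varies and is found by probing. Origin: centre of the underside, on the bore's axis, so the bore's mouth is 66 mm above it; z is up. It stands level, at any of many places and yaws.
- rod_mid (a point): The loose steel depth rod, standing upright on the shelf, 130 mm tall, about 170 g: a flat round foot 32 mm in diameter and 10 mm high, a shaft of 10 mm diameter, and on top a dark ribbed cylindrical handle of 18 mm diameter from 90 to 130 mm above the underside of the foot. This point is on its axis half-way up, 65 mm above the underside of the foot (45 mm below the middle of the handle). z points along the rod to the handle.
- rod_foot: The disc foot of that same rod, rigidly part of it. Origin: centre of the foot's underside; z points up the rod.
- short_spacer_mid (a point): The short loose aluminium spacer, standing upright: a round body 32 mm in diameter and 26 mm long, whose flat top is the shoulder, with a grip stem of 18 mm diameter rising 34 mm from the shoulder (60 mm tall in all, about 70 g). This point is on its axis half-way up: 30 mm above the underside, 4 mm above the shoulder. z points up the stem.
- long_spacer_mid (a point): The long loose aluminium spacer, standing upright, the same but for its longer body, 32 mm in diameter and 50 mm long, stem of 18 mm diameter rising 34 mm from the shoulder (84 mm tall in all, about 120 g). This point is on its axis half-way up: 42 mm above the underside, 8 mm below the shoulder. z points up the stem.
There are look-alikes about, which are no part of the job. What is shaped like the part that bears long_spacer_mid but orange is not meant.

How it is judged:
On the way, in this order (a step that is already met when the one before it is completed fails the run):
1. the rod's foot touches the bottom of the mount's bore (horizontal distance between rod_foot and mount below 0.02 m and z of rod_foot in the frame of mount between 0 and 0.045 m and contact force between rod_foot and anything else above 0.5 N), for 0.1 s.
2. the rod stands upright on the shelf again, clear of the mount (height (world z) of rod_foot below 0.008 m and angle between rod_foot's own z axis and vertical below 0.17 rad and horizontal distance between rod_foot and mount above 0.09 m and linear speed of rod_foot below 0.02 m/s), for 0.2 s.
At the end, for the whole second after the job is handed in: One spacer stands in the bore, upright within 10 deg, within 14 mm of its axis, shoulder within 6 mm of flush with the mount's top; the other is upright within 30 mm of its start; the rod stands still on the shelf, upright within 10 deg, foot over 90 mm from the bore's axis (all of step 2 and ((horizontal distance between short_spacer_mid and mount below 0.014 m and z of short_spacer_mid in the frame of mount between 0.064 and 0.076 m and angle between each of short_spacer_mid, long_spacer_mid's own z axis and vertical below 0.17 rad and distance of long_spacer_mid from where it was at the start of the episode below 0.03 m) or (horizontal distance between long_spacer_mid and mount below 0.014 m and z of long_spacer_mid in the frame of mount between 0.052 and 0.064 m and angle between each of long_spacer_mid, short_spacer_mid's own z axis and vertical below 0.17 rad and distance of short_spacer_mid from where it was at the start of the episode below 0.03 m))); the robot touches nothing.
It also fails if it takes over 58 s, if anything falls off the work surface, if the arm or the gripper's body presses on something with over 40 N, if the wrist force passes 120 N, or if a joint passes its speed limit or range.

## Robot

A 7-joint arm with a two-finger parallel gripper is mounted at the origin on the work surface. World frame = base frame: x ahead of the robot, y to its left, z up, the work surface at z = 0. Lengths are in m, angles in rad, forces in N, time in s.
With the tool pointing down it reaches from about 0.425 to 0.95 m from the base axis. Payload 4.7 kg.
Tool frame: the origin (TCP) lies between the finger pads; the fingertips stand 25 mm ahead of it and the grasp point (between the pads) lies 6 mm ahead of it; x points along the fingers, z is the direction in which the jaws open and shut, and the axes are right-handed (so a half turn about x gives the same grasp; the last joint's range is limited). The gripper opens to 85 mm and grips with 20 to 120 N. Pads are 22 mm wide; open, the fingers measure 114 mm over their backs; the gripper's body (76 mm by 85 mm) begins 54 mm behind the grasp point. The pads swing forward as they close: fully open they stand 13 mm farther back than shut.
Start: joints at [-1.248, 0.469, -0.049, 1.532, 0.024, 1.141, -0.082], TCP at [0.233, 0.634, 0.256] pointing down, gripper open.
Joint ranges: [-2.59, 2.59], [-0.33, 1.99], [-1.39, 1.29], [0.1, 2.45], [-1.04, 4.18], [0.21, 1.99], [-2.66, 2.66]. Speed limits (rad/s): [2.57, 2.57, 3.14, 3.14, 3.14, 3.14, 3.14].

## Interface

Orientations are given as a 3x3 rotation matrix whose columns are the frame's x, y, z axes.
In Python, from rig import * gives the robot as it stands. Calls block until the motion is done:
- movep(position, orientation): joint-space move of the TCP to a pose.
- move_l(position, attitude=None, feed=0.15, until_force=None): straight line of the TCP; attitude=None keeps the orientation; feed is the mean speed in m/s. With until_force (N) it stops when the force on the tool has changed by that much, and returns True; else False.
- move_joints(angles): joint-space move.
- command_gripper(opening, newtons=None): finger opening in m; newtons is the grip in N (None keeps the last); returns when the fingers have stopped.
- sleep(seconds).
- inverse_kinematics(position, orientation): joint angles nearest the present ones, or None.
- sense(): the state.
- camera(name): name is "scene" or "top"; returns (picture, depth): 420x560x3 uint8, red, green, blue; 420x560 float32, m along the optical axis (not along the pixel's ray), 0 where there is no reading.
- camera_params(name): a dict with "K" (3x3 intrinsics, pixels), "position" and "rotation" of the camera in the world. Camera axes: x right, y down, z forward; pixel columns grow to the right and rows downward; lengths in m; the calibration is good to about 2 mm. A picture is of the moment at which its call begins. camera_params takes no time and is no camera call.
A pose or a line that the arm cannot do raises Unreachable and nothing moves.
- finish_job(): hands the job in, once; it reports no verdict.
The state is a dict: "time_s": time; "joint_pos": joint angles; "qd": joint speeds; "joint_efforts": joint torques, N m; "position": TCP position; "tcp_rot": TCP orientation; "wrist_force": force on the tool from outside, world axes, zero at the start; "ft_torque": the same for the moment, N m; "finger_gap": finger opening in m.
Only numpy, scipy, OpenCV 4.12 (cv2) and the standard library are available. Lean on these libraries where they do the work, as an engineer would, in place of code of your own. Each camera call takes 0.05 s, during which the arm holds its last target. There are 200 camera calls.

## Working session

There is one attempt and no reset: what is moved stays moved. The work goes in short steps, each a Python script; the robot and the scene stay as the last script left them, time stands still between calls to the robot, and variables do not carry over. Pictures are saved under pics/ and viewed, about 8 in all and at most 12, crops included, and the job is handed in when it is done.

```bash
mkdir -p pics; ls; python3 - <<'E'
from rig import *
import cv2,numpy as np
for n in("scene","top"):
    p,d=camera(n); cv2.imwrite(f"pics/{n}0.png",p[:,:,::-1]); np.savez(f"{n}0.npz",p=p,d=d)
    c=camera_params(n); print(n,c["K"],c["position"],c["rotation"])
print(sense()["time_s"])
E
```

```text
pics
scene [[505.25315778   0.         272.2426214 ]
 [  0.         505.25315778 203.37965857]
 [  0.           0.           1.        ]] [ 1.20447885 -0.41868892  0.77728288] [[ 0.49839114  0.56038395 -0.66149535]
 [ 0.86692555 -0.32813538  0.37518965]
 [-0.00680977 -0.76045841 -0.64935093]]
top [[415.68082772   0.         284.3791919 ]
 [  0.         415.68082772 218.85531522]
 [  0.           0.           1.        ]] [ 0.35754657 -0.02617221  0.85445197] [[ 0.15150242 -0.96518359  0.21323147]
 [-0.98845259 -0.1485708   0.02980261]
 [ 0.00291498 -0.21528437 -0.97654705]]
0.1
```

View pics/scene0.png

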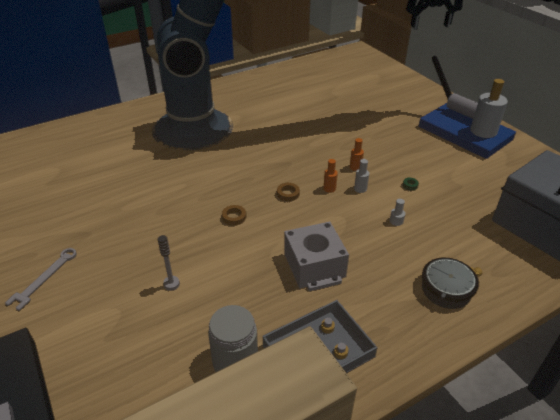

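View pics/top0.png

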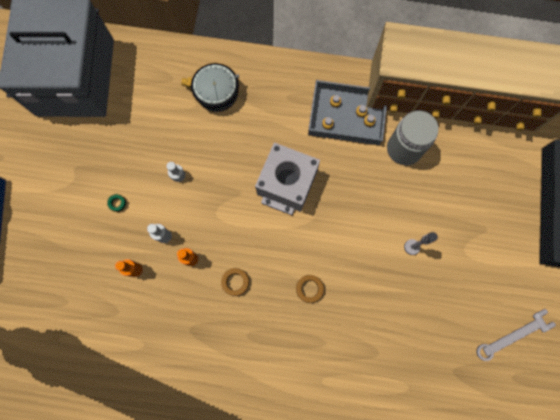

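Candidates:
- **Silver spacers:** A at scene (362,177) / top (157,232), which looks long. B at scene (398,212) / top (175,171), which looks short.
- **Orange look-alikes:** scene (330,177) and (357,156), top (187,256) and (128,268). Not meant.
- **Rod:** scene (168,265), with its foot at top (412,247). The wrench and the grey can are not rods.
- **Mount:** bore at top (287,173).

Next I'll measure these and check them in a close crop.

```bash
cat > h.py <<'E'
import numpy as np,cv2
from rig import *
def cloud(n,p=None,d=None):
    c=camera_params(n)
    if d is None: p,d=camera(n)
    v,u=np.mgrid[:420,:560]
    P=np.stack([(u-c["K"][0][2])/c["K"][0][0]*d,(v-c["K"][1][2])/c["K"][1][1]*d,d],-1)
    W=P@np.array(c["rotation"]).T+np.array(c["position"]); W[d==0]=np.nan
    return p,W
def ray(n,u,v,z):
    c=camera_params(n);r=np.array(c["rotation"])@np.linalg.inv(c["K"])@[u,v,1.];o=np.array(c["position"])
    return o+r*(z-o[2])/r[2]
def circ(P,r):  # fit centre with known radius
    from scipy.optimize import least_squares
    return least_squares(lambda c:np.hypot(*(P-c).T)-r,P.mean(0),loss="soft_l1",f_scale=.001).x
E
python3 - <<'E'
from h import *
C={}
for n in("scene","top"):
    z=np.load(n+"0.npz"); C[n]=cloud(n,z["p"],z["d"])
print("table z",[np.nanmedian(C["top"][1][300:320,200:400,2]),np.nanmedian(C["scene"][1][220:240,60:120,2])])
g={k:ray("top",u,v,zz)[:2] for k,u,v,zz in[("mount",287,173,.066),("rod",412,247,0.005),("A",157,232,.05),("B",175,171,.03)]}
for k,c in g.items():
    for n in C:
        W=C[n][1].reshape(-1,3); R=.03 if k!="mount" else .09
        m=(np.hypot(W[:,0]-c[0],W[:,1]-c[1])<R)&(W[:,2]>.006); Q=W[m]
        print(k,n,c.round(3),len(Q),"zmax",np.percentile(Q[:,2],98).round(4) if len(Q) else None, np.histogram(Q[:,2],np.arange(0,.15,.01))[0])
        if k=="mount":
            t=Q[abs(Q[:,2]-.066)<.006][:,:2]; (a,b),s,ang=cv2.minAreaRect(t.astype(np.float32)*1000); print("  rect",a,b,s,ang)
        else:
            zt=Q[:,2].max()
            lo,r={"rod":(.09,.009),"A":(.055,.009),"B":(.031,.009)}[k]
            for l,h,rr in((lo,.14,r),(.006,{"rod":.012,"A":.045,"B":.021}[k],.016)):
                t=Q[(Q[:,2]>l)&(Q[:,2]<h)][:,:2]
                if len(t)>5:
                    # camera sees near side
                    f=circ(t,rr);print("  fit",l,len(t),f.round(4),"mean",t.mean(0).round(4))
# bore ellipse
p=C["top"][0]; gr=cv2.cvtColor(p,cv2.COLOR_RGB2GRAY)
m=(gr[140:210,250:325]<75).astype(np.uint8)
for c in cv2.findContours(m,0,2)[0]:
    if cv2.contourArea(c)>150:
        e=cv2.fitEllipse(c); print("dark",e[0][0]+250,e[0][1]+140,e[1],ray("top",e[0][0]+250,e[0][1]+140,.066))
s=C["scene"][0]
a=cv2.resize(s[130:240,300:430],None,fx=3,fy=3);b=cv2.resize(p[135:215,245:330],(390,330))
cv2.imwrite("pics/crop.png",np.hstack([a,b])[:,:,::-1])
E
```

```text
table z [np.float64(-0.0008299257329390519), np.float64(-0.001005208948469949)]
mount scene [0.623 0.007] 3273 zmax 0.0674 [ 127  382  266  293  304  321 1580    0    0    0    0    0    0    0]
  rect 625.884765625 8.161849975585938 (101.63274383544922, 104.62144470214844) 76.75765228271484
mount top [0.623 0.007] 3012 zmax 0.0677 [  68  527  110  110  114  112 1971    0    0    0    0    0    0    0]
  rect 624.699462890625 6.350139617919922 (100.22098541259766, 101.11541748046875) 76.95880126953125
rod scene [ 0.524 -0.27 ] 471 zmax 0.1305 [102  45  19  15  21  18  19  19  15  35  35  42  66  20]
  fit 0.09 198 [ 0.5267 -0.267 ] mean [ 0.5319 -0.2683]
  fit 0.006 132 [ 0.5228 -0.2664] mean [ 0.5302 -0.2679]
rod top [ 0.524 -0.27 ] 355 zmax 0.1307 [110  34  10   8  10   9  10   7   2  15  22  21  82  15]
  fit 0.09 155 [ 0.5259 -0.2689] mean [ 0.5238 -0.2658]
  fit 0.006 136 [ 0.529  -0.2737] mean [ 0.5246 -0.2669]
A scene [0.469 0.242] 344 zmax 0.0835 [18 40 47 44 77 33 26 27 32  0  0  0  0  0]
  fit 0.055 97 [0.4724 0.2453] mean [0.4761 0.2416]
  fit 0.006 171 [0.4723 0.2449] mean [0.4818 0.2364]
A top [0.469 0.242] 318 zmax 0.0842 [ 11  22  24  24 101  37  14  18  67   0   0   0   0   0]
  fit 0.055 107 [0.4714 0.2433] mean [0.4698 0.24  ]
  fit 0.006 93 [0.4714 0.2432] mean [0.466  0.2316]
B scene [0.604 0.24 ] 271 zmax 0.0603 [19 50 87 29 29 49  8  0  0  0  0  0  0  0]
  fit 0.031 112 [0.6071 0.2433] mean [0.6109 0.2398]
  fit 0.006 72 [0.607  0.2438] mean [0.6151 0.2342]
B top [0.604 0.24 ] 246 zmax 0.0602 [ 13  25 105  17  18  62   6   0   0   0   0   0   0   0]
  fit 0.031 103 [0.6064 0.2421] mean [0.604  0.2391]
  fit 0.006 42 [0.6065 0.242 ] mean [0.5988 0.2319]
dark 280.57597732543945 170.59122276306152 (57.02251052856445, 87.99159240722656) [0.62593101 0.02030801 0.066     ]
dark 286.54512786865234 172.71001434326172 (21.16728973388672, 21.475055694580078) [0.62336245 0.00788189 0.066     ]
```

View pics/crop.png

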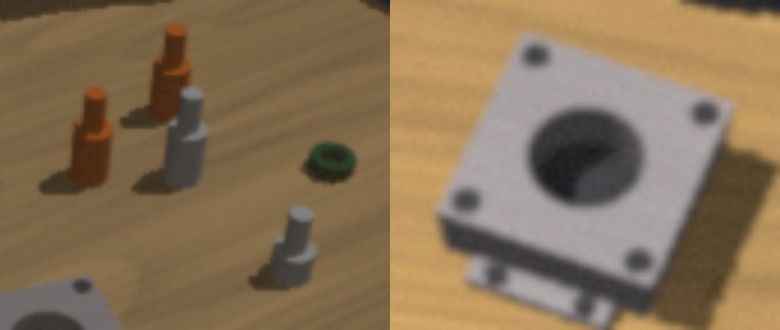

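The crop confirms it: A (crop 184,140) is the long silver spacer and B (crop 295,250) is the short one. The orange pair stand apart, and the mount's bore is at crop (585,157). Heights (0.130, 0.084, 0.060, 0.067) and the 100 x 101 mm top match the description. Now I'll grip the rod.

```bash
cat >> h.py <<'E'
M=np.array([.625,.007]);ROD=np.array([.5263,-.268]);A=np.array([.472,.2443]);B=np.array([.6067,.2428])
def down(t):
    x=np.array([0,0,-1.]);z=np.array([np.cos(t),np.sin(t),0]);return np.column_stack([x,np.cross(z,x),z])
def at(xy,z): return [xy[0],xy[1],z]
E
python3 - <<'E'
from h import *
s=sense();print(s["tcp_rot"])
print("orange",ray("top",187,252,.07),ray("top",124,266,.07))
q0=np.array(s["joint_pos"])
best=None
for t in np.arange(-180,180,30):
    qs=[inverse_kinematics(at(c,.2),down(np.radians(t))) for c in(ROD,M,A)]
    ok=all(q is not None for q in qs)
    if ok:
        c=np.abs(np.array(qs)-q0).max(); print(t,c.round(2))
        if best is None or c<best[0]: best=(c,t)
R=down(np.radians(best[1]))
command_gripper(.05)
movep(at(ROD,.20),R); print(sense()["time_s"])
move_l(at(ROD,.117),feed=.1); command_gripper(0,30)
s=sense();print(best,s["time_s"],s["position"],s["finger_gap"],s["wrist_force"])
p,_=camera("scene");cv2.imwrite("pics/grip.png",cv2.resize(p[130:330,60:260],(500,500))[:,:,::-1])
E
```

```text
[[-5.23375429e-04 -9.38791158e-01  3.44486412e-01]
 [-1.65443118e-03  3.44486800e-01  9.38789703e-01]
 [-9.99998494e-01 -7.85895983e-05 -1.73346129e-03]]
orange [0.43704924 0.17066372 0.07      ] [0.39301719 0.28250829 0.07      ]
-180 2.57
-150 2.55
-120 2.02
-90 1.8
-60 1.32
-30 1.0
0 1.0
30 1.51
60 1.91
90 2.5
120 2.24
150 2.65
3.8583
(np.float64(1.0015152650450987), np.int64(-30)) 5.225 [ 0.52643956 -0.26808436  0.11760184] 0.017145208251634812 [-0.97900962  0.88856805  4.46127938]
```

View pics/grip.png

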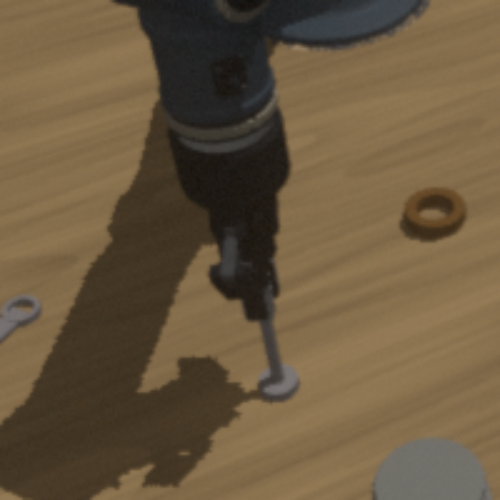

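The image shows the rod held upright by its handle, with the shaft at crop (270,350) and the foot at (278,383). Next I'll lift it and probe the bore.

```bash
python3 - <<'E'
from h import *
z0=sense()["position"][2]
move_l(at(ROD,.225),feed=.15)
move_l(at(M,.225),feed=.2)
print(sense()["finger_gap"],sense()["wrist_force"],sense()["time_s"])
p,W=cloud("top")
cv2.imwrite("pics/over.png",cv2.resize(p[100:250,210:360],(450,450))[:,:,::-1])
move_l(at(M,z0+.055),feed=.1)
hit=move_l(at(M,z0+.012),feed=.03,until_force=4)
s=sense();print(hit,s["position"],"foot z",s["position"][2]-z0,s["wrist_force"],s["time_s"])
sleep(.4);s=sense();print(s["position"],s["wrist_force"])
p,_=camera("scene");cv2.imwrite("pics/in.png",cv2.resize(p[150:300,240:390],(450,450))[:,:,::-1])
E
```

```text
0.01707077052291876 [ 1.37242384 -0.92392427 -1.53056937] 7.75
True [0.62492134 0.00700772 0.13361784] foot z 0.01604547586889203 [-0.22533271  0.40792528  4.86016674] 9.65
[0.62488241 0.00703796 0.13359719] [0.24246447 0.22565934 6.49285349]
```

View pics/in.png

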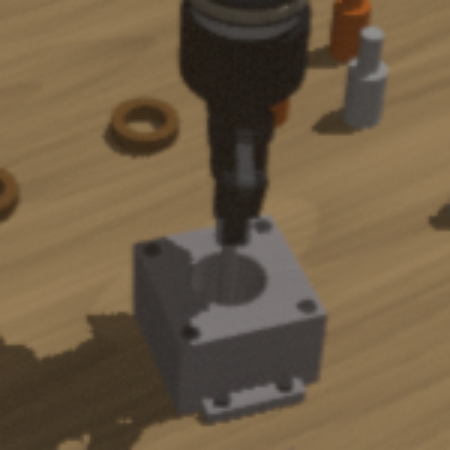

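The image shows the rod's shaft down the middle of the bore at crop (232,265). Contact came with the foot 16.0 mm up and about 6.5 N held, so the bore is 50 mm deep and the long spacer A is the right one. Next I'll stand the rod back at its start, then grip A.

```bash
python3 - <<'E'
from h import *
z0=.1176; R=down(np.radians(-30))
move_l(at(M,.225),feed=.15); move_l(at(ROD,.225),feed=.2); move_l(at(ROD,z0+.015),feed=.15)
hit=move_l(at(ROD,z0-.004),feed=.03,until_force=3)
s=sense();print(hit,s["position"],s["wrist_force"],s["time_s"])
command_gripper(.04); sleep(.3); move_l(at(ROD,.22),feed=.12)
t=-30
p,W=cloud("scene"); Q=W.reshape(-1,3); Q=Q[(np.hypot(*(Q[:,:2]-ROD).T)<.03)&(Q[:,2]>.09)&(Q[:,2]<.135)]
print("rod fit",len(Q),circ(Q[:,:2],.009),Q[:,2].max())
cv2.imwrite("pics/rodback.png",cv2.resize(p[180:330,100:250],(450,450))[:,:,::-1])
movep(at(A,.17),R)
move_l(at(A,.080),feed=.1); command_gripper(0,30)
s=sense();print(s["time_s"],s["position"],s["finger_gap"],s["wrist_force"])
p,_=camera("scene");cv2.imwrite("pics/gripA.png",cv2.resize(p[80:230,290:440],(450,450))[:,:,::-1])
a,b=cv2.imread("pics/rodback.png"),cv2.imread("pics/gripA.png");cv2.imwrite("pics/both.png",np.hstack([a[:,50:430],b[:,30:430]]))
E
```

```text
True [ 0.52608061 -0.26780368  0.11747899] [-0.70651132  0.66947457  4.23704659] 13.7583
rod fit 205 [ 0.52639008 -0.2672735 ] 0.13162130558221352
18.7083 [0.47232606 0.24461637 0.08060158] 0.017170379330905938 [-1.09834679  0.93365866  3.61635256]
```

View pics/both.png

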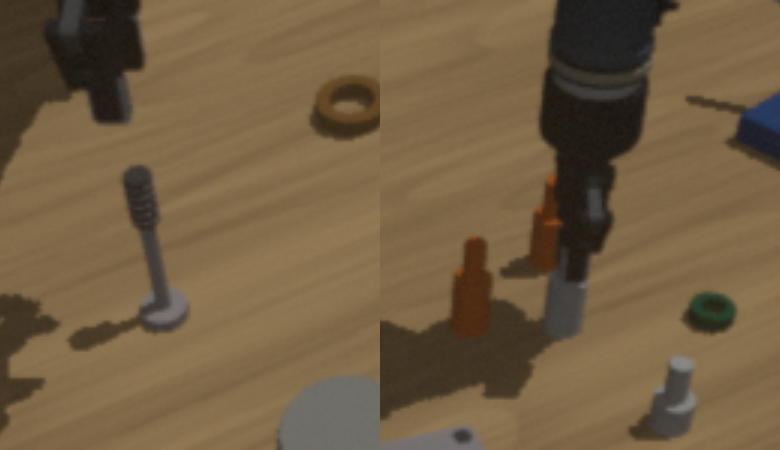

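The left half shows the rod standing upright on its foot at (163,308). The right half shows the long silver spacer gripped by its stem at (565,290), with the orange pair and the short spacer undisturbed. Now I'll insert it.

```bash
python3 - <<'E'
from h import *
z0=sense()["position"][2]
move_l(at(A,.19),feed=.15); move_l(at(M,.19),feed=.2); print(sense()["finger_gap"])
move_l(at(M,z0+.035),feed=.1)
hit=move_l(at(M,z0+.012),feed=.03,until_force=3)
s=sense();print(hit,"bottom z",s["position"][2]-z0,s["position"],s["wrist_force"],s["time_s"])
command_gripper(.04); sleep(.3); move_l(at(M,.2),feed=.12); move_l([.45,-.05,.25],feed=.2)
sleep(.3)
for n in("scene","top"):
    p,W=cloud(n)
    if n=="scene": cv2.imwrite("pics/end_s.png",p[:,:,::-1])
    Q=W.reshape(-1,3)
    for k,c,lo,r,hi in(("spacer",M,.072,.009,.11),("rod",ROD,.092,.009,.135),("B",B,.031,.009,.065)):
        T=Q[(np.hypot(*(Q[:,:2]-c).T)<.03)&(Q[:,2]>lo)&(Q[:,2]<hi)]
        if len(T)>5: print(n,k,len(T),circ(T[:,:2],r).round(4),"zmax",np.percentile(T[:,2],97).round(4))
    cc=p[170:300,240:400] if n=="scene" else p[120:250,210:370]
    cv2.imwrite(f"pics/e_{n}.png",cv2.resize(cc,(400,325))[:,:,::-1])
cv2.imwrite("pics/end.png",np.hstack([cv2.imread("pics/e_scene.png"),cv2.imread("pics/e_top.png")]))
print(sense()["time_s"],sense()["position"])
E
```

```text
0.016746019689733552
True bottom z 0.015874715923408902 [0.6245513  0.00725441 0.09647814] [-1.3239905   0.52368095  3.41238968] 22.7083
scene spacer 134 [0.625  0.0072] zmax 0.1003
scene rod 197 [ 0.5265 -0.2673] zmax 0.13
scene B 111 [0.607  0.2435] zmax 0.0602
top rod 152 [ 0.5257 -0.2691] zmax 0.1307
top B 100 [0.6066 0.2417] zmax 0.0605
25.875 [ 0.45012137 -0.05005536  0.24985678]
```

View pics/end.png

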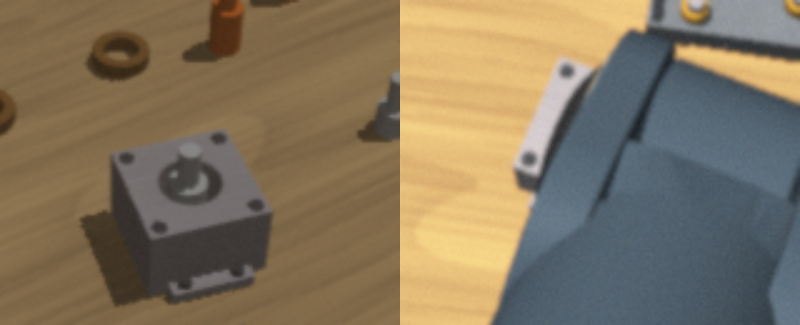

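View pics/end_s.png

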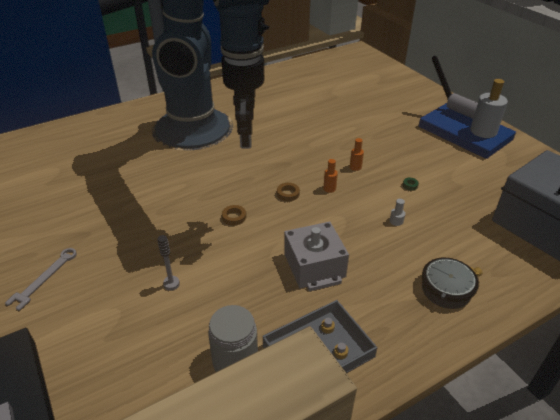

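The spacer stands stem-up and centred in the bore at scene (316,238). Its stem top is at z = 0.100, the height expected for a flush shoulder. The rod at (168,265) and short spacer at (398,212) are upright in their places, and the arm is clear.

```bash
python3 -c "
from rig import *
finish_job(); print(sense()['time_s'])"
```

```text
the job is handed in; nothing more can be done
the job is handed in; nothing more can be done
```

The job is done and handed in; the clock read 25.9 s of the 58 s at my last check, just before hand-in. No verdict is reported.

- **Probing:** the rod's foot touched bottom 16.0 mm above the shelf, with about 6.5 N held for 0.4 s. The 66 mm mount therefore has a 50 mm deep bore. I then stood the rod upright again at its starting place, about 0.29 m from the mount.
- **Spacer:** I put the long aluminium spacer in the bore, stem up. It touched bottom at 15.9 mm.
- **Last checks (scene camera):**
  - **Long spacer:** its axis is within about 1 mm of the mount's centre. The stem top is at z = 0.100 m, so the shoulder is flush.
  - **Rod and short spacer:** both stand within about 1 mm of where they started, and the arm touches nothing.
- **What I could not check:** the arm blocked the top camera's view of the mount, so the seated spacer was checked from the scene camera only. The two cameras differ by about 2 mm on the rod and short spacer, which is within the calibration. No check failed.

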